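# Find the punch mark in the inspection mirror

### The arm

A 7-joint arm with a two-finger parallel gripper is mounted at the origin on a cart in front of the work surface, level with it; the furniture and walls round the work are solid. World frame = base frame: x ahead of the robot, y to its left, z up, the work surface at z = 0. Lengths are in m, angles in rad, forces in N, time in s.
With the tool pointing down it reaches from about 0.35 to 0.9 m from the base axis. Payload 8.1 kg.
Tool frame: the origin (TCP) lies between the finger pads; the fingertips stand 17 mm ahead of it and the grasp point (between the pads) lies 2 mm behind it; z points along the fingers, y is the line along which they close (so a half turn about z gives the same grasp; the last joint's range is limited). The gripper opens to 92 mm and grips with 3 to 60 N. Pads are 19 mm wide; open, the fingers measure 130 mm over their backs; the gripper's body (75 mm by 190 mm) begins 47 mm behind the grasp point.
Start: joints at [1.212, 0.434, 0.025, 1.573, -0.012, 1.134, -0.075], TCP at [0.158, -0.605, 0.222] pointing down, gripper open.
Joint ranges: [-2.62, 2.62], [-0.44, 2.09], [-1.27, 1.32], [0.08, 2.57], [-1.32, 4.46], [0.12, 2], [-2.74, 2.74]. Speed limits (rad/s): [2.22, 2.22, 3.01, 3.01, 3.14, 3.14, 3.14].

### API

Orientations are given as a rotation vector (axis times angle).
In Python, from cell import observe, get_image, calibration, sign_off, look_for, regions_of, landmark_of gives the robot as it stands.
- The arm moves only by the tool jog_arm, never from a script. Its argument "plan" is a list of rows, each an object with "offset": the shift along the tool's x, y, z normalised to -1 to 1, where 1 is 0.15 m, a list of three; "twist": the turn, a rotation vector about the tool's x, y, z normalised to -1 to 1, where 1 is 2 pi rad, a list of three; "fingers": the gripper command: -1 is shut, 1 is fully open, values between are in proportion. In form: [{"offset": [x, y, z], "twist": [ax, ay, az], "fingers": fingers}, ...]. A call has 1 to 20 rows; each row is the pose to reach, as a shift and turn from the pose commanded when the call began, along the tool's axes at that moment, turning the shorter way round; what a row does not reach only later rows make up. A row lasts 1/8 s, in which the tool goes at most 62.5 mm and 10.7 degrees, less where a joint would pass 70% of its speed; a pose out of reach is approached as far as the arm can. A call with a number of a shift or a turn outside -1 to 1 is refused whole. A call with a gripper value outside its range is refused whole. The fingers move at their own pace and stop on an object; "newtons" is the grip in N (left out, the last holds). Time passes only in rows, so rows that repeat a pose let the fingers close. It gives the time, the measured TCP pose, the force, the opening and the grip force at its end, in the units of the state.
- observe(): the state, without advancing time (a new reading comes with each control period).
- get_image(name): name is "scene" or "top" or "wrist"; returns the picture (384x512x3 uint8, red, green, blue); there is no depth.
- calibration(name): a dict with "fov_y" (degrees; the focal length in pixels is half the picture's height over the tangent of half this angle, whatever the lens; pixels are square), "cx", "cy" (the principal point, pixels), "k1" (the pictures are not rectified: a ray, as slopes to the right and down, at radius r is drawn at 1 + k1 r^2 times it, then the intrinsics apply), "position" and "attitude" of the camera in the world. Camera axes: x right, y down, z forward; pixel columns grow to the right and rows downward; lengths in m; the calibration is good to about 2 mm. A picture is of the moment at which its call begins: read the wrist's pose just before it. calibration takes no time and is no camera call; for the wrist camera it gives the pose at the moment of the call.
- sign_off(): hands the job in; it is judged then, once.
Trained networks look in the newest picture that a camera, given by its name, has taken for a name from the list of things; names that differ only in an ending like _2 or _b are one class to them, and where a whole thing is asked for, a point or a joint stands for the part that bears it (a point fixed in the world has none). Each returns a list of dicts, best first, with "conf" (0 to 1); they miss things now and then, are a little off and sometimes report something else, mostly with a low value. They report only what shows in the picture. A call takes as long as a camera call.
- look_for(thing, camera): "box" ([left, top, width, height] as shares, 0 to 1, of the picture: columns of its width, rows of its height, round what is visible of it).
- regions_of(thing, camera): "region" (384x512 bool, what is visible of it) and "box" ([left, top, width, height] as shares, 0 to 1, of the picture: columns of its width, rows of its height, round what is visible of it).
- landmark_of(thing, camera): "at" ([row, column] as shares, 0 to 1, of the picture: columns of its width, rows of its height: a listed point, or the origin of a listed thing).
The state is a dict: "clock": time; "joints": joint angles; "dq": joint speeds; "joint_efforts": joint torques, N m; "position": TCP position; "ee_rot": TCP orientation; "force": force on the tool from outside, world axes, zero at the start; "ft_torque": the same for the moment, N m; "width": opening from 0.0 (shut) to 1.0 (fully open); "gripper_force": force on a finger pad.
Only numpy, scipy, OpenCV 4.12 (cv2) and the standard library are available. Lean on these libraries where they do the work, as an engineer would, in place of code of your own. Each camera call takes 0.05 s, during which the arm holds its last target. There are 200 camera calls.

### The job

Turn the dial of the round indexing stand until its pointer stands at the one long line of the scale, so that the punch mark on the clamped lock cylinder is turned towards the mirror. Then turn the sprung inspection mirror by the grip on its top until the small bench camera sees the punch mark reflected in about the middle of the mirror, and finish while still holding the grip at that angle (let go, it springs back). Leave the padlock, the spare lock cylinder and the mortice key on the bench undisturbed.

Things in the scene. Friction and masses are not known exactly. Their poses are not given: they have to be found in the camera images.
- index_dial (a joint): turning table of the indexing stand, rad, about a vertical axis; 0 = pointer exactly at the long scale line, positive = counter-clockwise seen from above, range -1.6 to 1.6, starts 0.5 to 1.3; scale lines every 0.262 rad (15 degrees). Light friction (about 0.04 N m): it stays where it is left
- index_stand: round indexing stand fixed to the bench, foot 108 mm in diameter, total height with the grip 151 mm; origin on the bench below the dial's axis. The scale is a ring of white lines on the black foot round the turning table; the one long, broad line is on the robot's side, at -x of the stand, and runs down over the foot's edge
- dial_grip (a point): on the dial's axis, in the black bar grip on top (36 mm along x, 12 mm thick along y, 36 mm high), 15 mm below the bar's top and 136 mm above the bench; the steel bridge under the bar is 24 mm below the point. x runs along the bar away from the pointer: the small steel pointer at the table's rim and the short white line on the bar's top are on the -x side
- punch_mark (a point): the punch mark, a 9 mm round dark steel stud on the flat flank of the brass lock cylinder that is clamped upright in the turning table, 50 mm above the bench; it turns with the dial. In dial_grip's axes it lies 8 mm to -x and 10.5 mm to -y of the dial's axis and faces -y
- mirror_stand: grey base plate (215 x 60 x 8 mm) fixed to the bench, carrying the mirror and the camera. Origin on the bench right below the mirror's turning axis; x axis points from the mirror to the camera. The camera is a black box, 69 mm high over all, its lens towards the mirror
- camera_lens (a point): front of the bench camera's lens, 116 mm from the mirror's axis along mirror_stand's x, 50 mm above the bench
- inspection_mirror (a joint): turn of the mirror about its vertical axis, rad: 0 (where it starts and springs back to) = the glass looks straight at the camera lens, positive = counter-clockwise seen from above (towards the indexing stand), range 0 to 1.5. Lightly damped; return spring 0.06 N m/rad with preload, about 0.02 N m at 0 and 0.08 N m at 1 rad
- mirror_grip (a point): on the mirror's turning axis, in the black fin grip on its top (12 mm thick along x, 34 mm along y, 34 mm high); the point is 3 mm above the middle of the fin, 14 mm below its top and 108 mm above the bench; the steel collar under the fin is 20 mm below the point. x axis is the direction in which the glass looks, y runs along the fin. The glass is 52 mm wide and 42 mm high, its middle on the axis 50 mm above the bench
- sight_line (a point): invisible: middle of the mirror glass; its x axis is the camera's line of sight after reflection in the mirror (it turns by twice the mirror's turn, starting from mirror_stand's x). The punch mark is seen when it lies on this x axis, that is when the mirror's face direction halves the angle between lens and punch mark
- padlock: brass padlock lying on the bench, 63 x 42 x 19 mm, loose; origin at the centre of its underside; leave alone
- spare_cylinder: brass lock cylinder lying on the bench, 32 x 68 x 17 mm, loose; origin at the centre of its underside; leave alone
- mortice_key: brass mortice key lying on the bench, 84 x 31 x 11 mm, loose; origin at the centre of its underside; leave alone

How it is judged:
By the outcome, as a careful person would: the job done as asked, in the order asked, and still so for the second after the job is handed in, while the arm keeps its last pose, push and grip.
It also fails if it takes over 53 s, if anything falls off the work surface, if the arm or the gripper's body presses on something with over 40 N, if the wrist force passes 120 N, or if a joint passes its speed limit or range.

## Working session

There is one attempt and no reset: what is moved stays moved. The work goes in short steps, Python scripts to look and compute and a tool call to move; the robot and the scene stay as the last step left them, time stands still between calls to the robot, and variables do not carry over. Pictures are saved under pics/ and viewed, at most 10 in all, crops included, and the job is handed in when it is done.

Besides the shell and the picture viewer there is one more tool, called after "Call:" in YAML: its name, and indented under it one key for each argument. jog_arm: Moves the arm, as the interface text tells. Scaled input: -1 to 1 covers 0.15 m each way for a shift and 2 pi rad each way for a turn. Its arguments: {"type":"object","properties":{"plan":{"type":"array","items":{"type":"object","properties":{"offset":{"type":"array","items":{"type":"number","minimum":-1,"maximum":1}},"twist":{"type":"array","items":{"type":"number","minimum":-1,"maximum":1}},"fingers":{"type":"number"}}}},"newtons":{"type":"number"}},"required":["plan"]}

```bash
mkdir -p pics
cat > h.py <<'E'
import numpy as np, cv2
from scipy.spatial.transform import Rotation as R
from cell import *
def rot(a):
    a=np.array(a,float)
    return a if a.shape==(3,3) else (R.from_quat(a).as_matrix() if a.size==4 else R.from_rotvec(a).as_matrix())
def K(c):
    f=192/np.tan(np.radians(c["fov_y"])/2); return f
def ray(c,row,col):
    f=K(c); d=np.array([(col-c["cx"])/f,(row-c["cy"])/f]); u=d.copy()
    for _ in range(20): u=d/(1+c["k1"]*(u@u))
    v=rot(c["attitude"])@np.array([u[0],u[1],1]); return np.array(c["position"]),v
def at_z(c,row,col,z):
    p,v=ray(c,row,col); return p+v*(z-p[2])/v[2]
def proj(c,P):
    q=rot(c["attitude"]).T@(np.array(P)-c["position"]); u=q[:2]/q[2]; u=u*(1+c["k1"]*(u@u)); f=K(c)
    return np.array([u[1]*f+c["cy"],u[0]*f+c["cx"]])
def shot(cam,fn=None):
    c=calibration(cam); im=get_image(cam)
    if fn: cv2.imwrite("pics/"+fn,im[:,:,::-1])
    return c,im
def lm(t,cam):
    r=landmark_of(t,cam); return [(round(x["conf"],2),x["at"][0]*384,x["at"][1]*512) for x in r[:2]]
E
python3 - <<'E'
from h import *
print(observe()); 
Z=dict(dial_grip=.136,punch_mark=.05,index_stand=0,mirror_grip=.108,camera_lens=.05,mirror_stand=0,padlock=0,spare_cylinder=0,mortice_key=0)
ims=[]
for cam in("scene","top"):
    c,im=shot(cam,cam+"0.png"); ims.append(im); print(cam,c)
    for t,z in Z.items():
        for q in lm(t,cam): print(t,np.round(q,2),np.round(at_z(c,q[1],q[2],z),4))
cv2.imwrite("pics/both.png",cv2.resize(np.vstack(ims),(450,675))[:, :, ::-1])
E
```

```text
{'clock': 0.0, 'joints': array([ 1.21239551,  0.43524795,  0.02497066,  1.57411016, -0.01159666,
        1.13396693, -0.07509438]), 'dq': array([ 0.00057439,  0.00061457, -0.00071887, -0.00196801,  0.00154554,
       -0.00051684,  0.00197256]), 'joint_efforts': array([ 3.78420882e-04, -6.67867184e+01,  9.84503813e-01, -3.14473701e+01,
       -6.08124468e-02,  4.27377212e-02,  1.89409498e-04]), 'position': array([ 0.15795084, -0.60417745,  0.22122438]), 'ee_rot': array([-3.11440751e+00, -4.00424104e-01,  5.44988109e-04]), 'force': array([-0.55232444, -1.37303403, -0.48980706]), 'ft_torque': array([-0.05088572, -0.01782034,  0.02824652]), 'gripper_force': 0.0, 'width': 0.9990486477470137}
scene {'fov_y': 52.67256383638873, 'cx': 253.4326559207841, 'cy': 192.3844860772613, 'k1': -0.1090726643288648, 'position': array([0.08657965, 0.5382757 , 0.4971337 ]), 'attitude': array([-0.68657838,  2.33973951, -1.4945313 ])}
dial_grip [  0.72 187.81 287.8 ] [ 0.4373 -0.1813  0.136 ]
punch_mark [  0.76 220.42 283.6 ] [ 0.443  -0.1813  0.05  ]
index_stand [  0.67 242.11 281.91] [ 0.4364 -0.1661  0. 
[... 378 characters left out ...]
y([ 0.34704695, -0.15334   ,  0.94580787]), 'attitude': array([-2.1388438 ,  2.10173594, -0.15743446])}
dial_grip [  0.82 216.81 268.7 ] [ 0.4301 -0.1588  0.136 ]
punch_mark [  0.82 219.   274.18] [ 0.4342 -0.1719  0.05  ]
punch_mark [  0.37 224.22 197.02] [0.4191 0.0038 0.05  ]
index_stand [  0.67 220.92 268.08] [ 0.4342 -0.1584  0.    ]
mirror_grip [  0.79 202.71 369.82] [ 0.4666 -0.375   0.108 ]
camera_lens [  0.91 157.9  372.28] [ 0.5807 -0.3994  0.05  ]
mirror_stand [  0.73 207.78 361.42] [ 0.4694 -0.3829  0.    ]
padlock [  0.65 225.6  197.68] [0.4198 0.0108 0.    ]
spare_cylinder [  0.81 227.79 151.4 ] [0.4122 0.1235 0.    ]
mortice_key [  0.63 238.89 336.69] [ 0.394  -0.3222  0.    ]
```

View pics/top0.png

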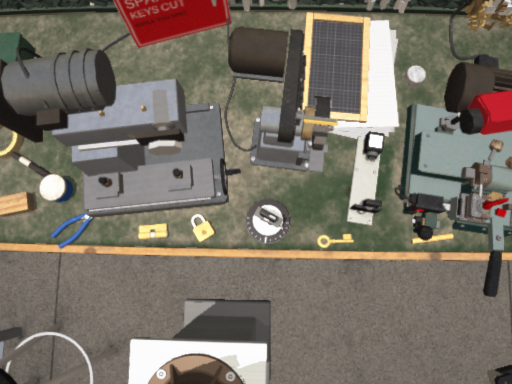

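View pics/scene0.png

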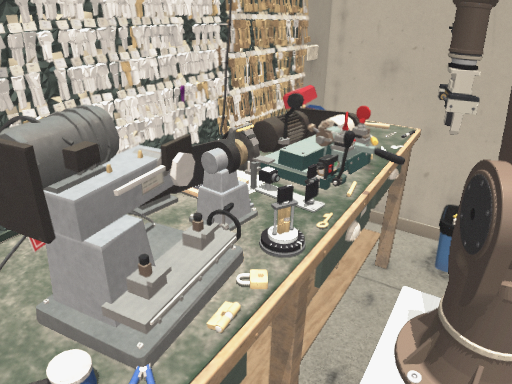

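The top view shows the stand's dial at about (268,220), the mirror fin at (370,206), the camera box at (374,145), the key at (336,240), the padlock at (202,228) and the spare cylinder at (152,231). The scene view agrees, and the arm hangs clear on the right. Next I raise the arm and move towards the dial for a wrist view.

Call:
jog_arm:
  plan:
    - {"offset": [0,0,-0.4],"twist": [0,0,0],"fingers": 1}
    - {"offset": [0.3,-0.3,-0.67],"twist": [0,0,0],"fingers": 1}
    - {"offset": [0.6,-0.57,-0.67],"twist": [0,0,0],"fingers": 1}
    - {"offset": [0.85,-0.8,-0.67],"twist": [0,0,0],"fingers": 1}
    - {"offset": [1,-0.95,-0.67],"twist": [0,0,0],"fingers": 1}
    - {"offset": [1,-0.95,-0.67],"twist": [0,0,0],"fingers": 1}

```text
clock: 1.75
position: [0.269, -0.4267, 0.3231]
ee_rot: [3.115, 0.408, 0.002]
force: [-0.5, -0.1, 0.6]
width: 0.994
gripper_force: 0.0
```

Call:
jog_arm:
  plan:
    - {"offset": [0.3,-0.3,0],"twist": [0,0,0],"fingers": 1}
    - {"offset": [0.6,-0.57,0],"twist": [0,0,0],"fingers": 1}
    - {"offset": [0.85,-0.8,0],"twist": [0,0,0],"fingers": 1}
    - {"offset": [1,-0.95,0],"twist": [0,0,0],"fingers": 1}
    - {"offset": [1,-0.95,0],"twist": [0,0,0],"fingers": 1}
    - {"offset": [1,-0.95,0],"twist": [0,0,0],"fingers": 1}

```text
clock: 2.5
position: [0.3757, -0.2546, 0.3225]
ee_rot: [3.116, 0.398, -0.001]
force: [-0.8, 0.6, 0.6]
width: 1.003
gripper_force: 0.0
```

Run:
```python
from h import *
Z=dict(dial_grip=.136,punch_mark=.05,index_stand=0,mirror_grip=.108,camera_lens=.05,mirror_stand=0)
o=observe(); print(o["position"],o["ee_rot"],o["clock"],o["joints"])
c,im=shot("wrist","w1.png"); print(c)
for t,z in Z.items():
    for q in lm(t,"wrist"): print(t,np.round(q,2),np.round(at_z(c,q[1],q[2],z),4))
```

```text
[ 0.37569806 -0.254558    0.32246954] [ 3.11581495e+00  3.97762864e-01 -6.04547097e-04] 2.5 [ 0.69762295  0.09344748 -0.24016532  1.78726752  0.02393966  1.26367682
 -0.86562499]
{'fov_y': 70.57444055892417, 'cx': 259.56388239827254, 'cy': 188.37681490937774, 'k1': -0.040307128900546295, 'position': array([ 0.45275331, -0.23499604,  0.4851354 ]), 'attitude': array([ 2.29092881, -1.77260794, -0.26230721])}
dial_grip [  0.83 106.91 195.02] [ 0.4323 -0.1579  0.136 ]
punch_mark [  0.93 100.42 215.71] [ 0.4446 -0.1679  0.05  ]
punch_mark [  0.65 155.98 294.91] [ 0.3924 -0.3101  0.05  ]
index_stand [  0.85 109.71 207.51] [ 0.4251 -0.1497  0.    ]
mirror_grip [  0.89 127.8  361.11] [ 0.461  -0.3769  0.108 ]
camera_lens [  0.72  50.5  385.28] [ 0.5778 -0.3948  0.05  ]
mirror_stand [  0.71 120.31 338.48] [ 0.4652 -0.3745  0.    ]
```

View pics/w1.png

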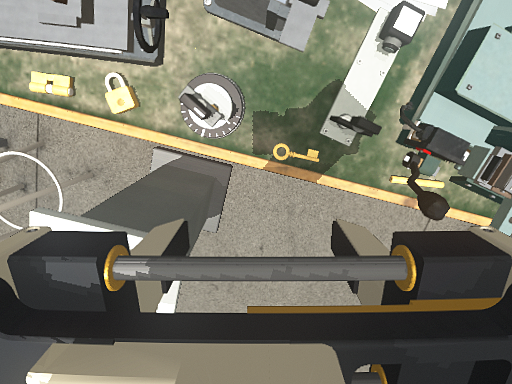

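The wrist view shows the dial at about (210,103), the mirror fin at (358,126), the lens near (385,50) and the key at (297,154). The dial bar is clearly turned. I'll rectify the dial to read the bar angle and the direction of the long line.

```bash
cat >> h.py <<'E'
def ortho(c,im,ctr,z,half=.065,n=380):
    # up = +x world, left = +y world
    g=np.linspace(half,-half,n); X,Y=np.meshgrid(g,g,indexing="ij")
    P=np.stack([X+ctr[0],Y+ctr[1],np.full_like(X,z)],-1)-np.array(c["position"])
    q=P@rot(c["attitude"]); u=q[...,:2]/q[...,2:]; u=u*(1+c["k1"]*(u**2).sum(-1,keepdims=True)); f=K(c)
    return cv2.remap(im,(u[...,0]*f+c["cx"]).astype(np.float32),(u[...,1]*f+c["cy"]).astype(np.float32),cv2.INTER_CUBIC)
E
python3 - <<'E'
from h import *
c,im=shot("wrist")
a=ortho(c,im,(.4315,-.158),.02); b=ortho(c,im,(.4315,-.158),.151)
cv2.imwrite("pics/o1.png",np.hstack([a,b])[:,:,::-1])
E
```

```text
(no output)
```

View pics/o1.png

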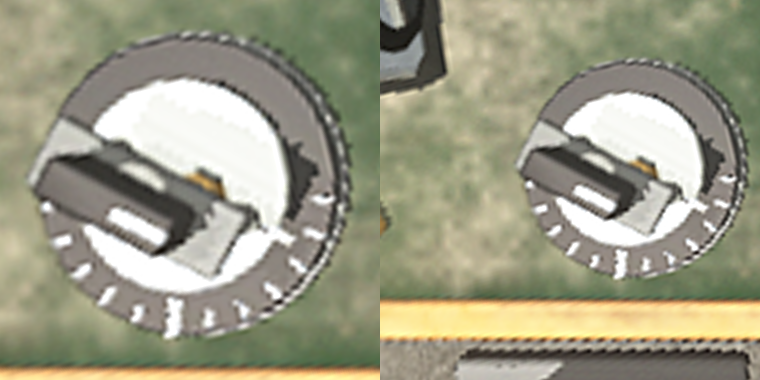

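The rectified view puts the foot's centre at about (192,185), the long line at (174,315) and the pointer at (283,232). That gives a stand yaw of about -8°, a dial angle of about +70° (1.23 rad, inside the stated range), and a bar yaw of about 63°. I'll move above the dial with the jaws across the bar, then look closer.

Call:
jog_arm:
  plan:
    - {"offset": [0.2,-0.2,0],"twist": [0,0,-0.028],"fingers": 1}
    - {"offset": [0.4,-0.4,0.2],"twist": [0,0,-0.056],"fingers": 1}
    - {"offset": [0.525,-0.526,0.4],"twist": [0,0,-0.084],"fingers": 1}
    - {"offset": [0.525,-0.526,0.6],"twist": [0,0,-0.112],"fingers": 1}
    - {"offset": [0.525,-0.526,0.683],"twist": [0,0,-0.1347],"fingers": 1}
    - {"offset": [0.525,-0.526,0.683],"twist": [0,0,-0.1347],"fingers": 1}
    - {"offset": [0.525,-0.526,0.683],"twist": [0,0,-0.1347],"fingers": 1}

```text
clock: 3.78
position: [0.4329, -0.1571, 0.2207]
ee_rot: [2.679, 1.64, 0.001]
force: [-0.3, 0.5, -0.1]
width: 0.999
gripper_force: 0.0
```

Run:
```python
from h import *
o=observe(); r=rot(o["ee_rot"]); print(o["position"],np.degrees(np.arctan2(r[1,0],r[0,0])),r[:,2],o["clock"],o["joints"])
c,im=shot("wrist","w2.png")
for t,z in dict(dial_grip=.136,punch_mark=.05,index_stand=0).items():
    for q in lm(t,"wrist"): print(t,np.round(q,2),np.round(at_z(c,q[1],q[2],z),4))
a=ortho(c,im,(.4322,-.1585),.02); b=ortho(c,im,(.4322,-.1585),.151)
cv2.imwrite("pics/o2.png",np.hstack([a,b])[:,:,::-1])
# lever ball: top + first wrist view
```

```text
[ 0.4329231  -0.15708343  0.22073347] 62.936051198694464 [ 9.58401900e-04 -2.94780837e-04 -9.99999497e-01] 3.775 [ 0.59514498  0.2026521  -0.42319133  1.930904    0.09690262  1.0265752
 -0.34291661]
dial_grip [  0.69 166.62 258.2 ] [ 0.4441 -0.1348  0.136 ]
dial_grip [  0.59 194.61 258.51] [ 0.4319 -0.1594  0.136 ]
punch_mark [  0.71 173.3  268.29] [ 0.4427 -0.1648  0.05  ]
index_stand [  0.98 163.81 257.38] [ 0.431  -0.1567  0.    ]
```

View pics/o2.png

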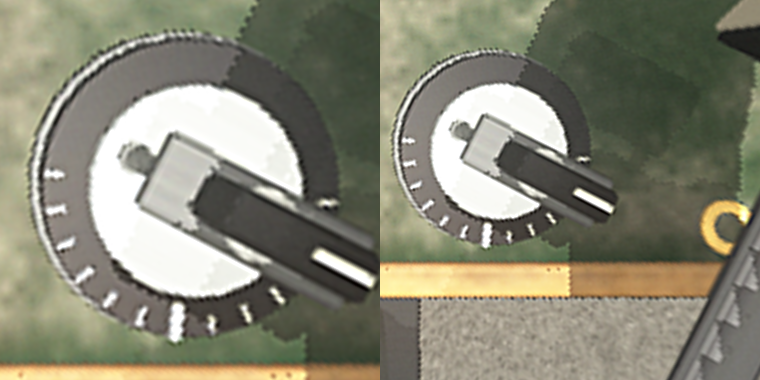

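The closer view confirms the bar yaw at 63°, the axis near (0.4335, -0.158) and the long line at (177,322), so the stand yaw is about -5.5°. I'll go down and grip the bar.

Call:
jog_arm:
  plan:
    - {"offset": [0,0.006,0.25],"twist": [0,0,0],"fingers": 1}
    - {"offset": [0,0.006,0.45],"twist": [0,0,0],"fingers": 1}
    - {"offset": [0,0.006,0.565],"twist": [0,0,0],"fingers": 1}
    - {"offset": [0,0.006,0.565],"twist": [0,0,0],"fingers": 0}
    - {"offset": [0,0.006,0.565],"twist": [0,0,0],"fingers": -0.5}
    - {"offset": [0,0.006,0.565],"twist": [0,0,0],"fingers": -1}
    - {"offset": [0,0.006,0.565],"twist": [0,0,0],"fingers": -1}
    - {"offset": [0,0.006,0.565],"twist": [0,0,0],"fingers": -1}
    - {"offset": [0,0.006,0.565],"twist": [0,0,0],"fingers": -1}
  newtons: 12

```text
clock: 5.1
position: [0.4334, -0.1573, 0.1354]
ee_rot: [2.676, 1.645, 0.0]
force: [-0.3, -0.4, 0.7]
width: 0.394
gripper_force: 0.0
```

Call:
jog_arm:
  plan:
    - {"fingers": -1,"offset": [0,0,0],"twist": [0,0,0]}
    - {"fingers": -1,"offset": [0,0,0],"twist": [0,0,0]}
    - {"fingers": -1,"offset": [0,0,0],"twist": [0,0,0]}
    - {"fingers": -1,"offset": [0,0,0],"twist": [0,0,0]}
    - {"fingers": -1,"offset": [0,0,0],"twist": [0,0,0]}
    - {"fingers": -1,"offset": [0,0,0],"twist": [0,0,0]}

```text
clock: 5.85
position: [0.4326, -0.157, 0.1352]
ee_rot: [-2.676, -1.644, 0.002]
force: [-5.3, 2.3, 4.0]
width: 0.124
gripper_force: 12.0
```

Call:
jog_arm:
  plan:
    - {"fingers": -1,"offset": [0,-0.006,0],"twist": [0,0,0.02]}
    - {"fingers": -1,"offset": [0,-0.006,0],"twist": [0,0,0.045]}
    - {"fingers": -1,"offset": [0,-0.006,0],"twist": [0,0,0.07]}
    - {"fingers": -1,"offset": [0,-0.006,0],"twist": [0,0,0.095]}
    - {"fingers": -1,"offset": [0,-0.006,0],"twist": [0,0,0.12]}
    - {"fingers": -1,"offset": [0,-0.006,0],"twist": [0,0,0.145]}
    - {"fingers": -1,"offset": [0,-0.006,0],"twist": [0,0,0.17]}
    - {"fingers": -1,"offset": [0,-0.006,0],"twist": [0,0,0.19]}
    - {"fingers": -1,"offset": [0,-0.006,0],"twist": [0,0,0.19]}
    - {"fingers": -1,"offset": [0,-0.006,0],"twist": [0,0,0.19]}

```text
clock: 7.1
position: [0.4329, -0.1576, 0.1353]
ee_rot: [3.138, -0.14, 0.001]
force: [1.5, -4.4, -6.0]
width: 0.13
gripper_force: 12.0
```

Run:
```python
from h import *
o=observe(); r=rot(o["ee_rot"]); print(o["position"],np.degrees(np.arctan2(r[1,0],r[0,0])),o["force"],o["clock"],o["width"])
c,im=shot("top"); c2,im2=shot("wrist")
a=ortho(c2,im2,(.4335,-.158),.02); b=ortho(c,im,(.4335,-.158),.02)
cv2.imwrite("pics/o3.png",np.hstack([a,b])[:,:,::-1])
```

```text
[ 0.43293199 -0.15755317  0.1352509 ] -5.1199247838322055 [ 1.46900755 -4.40068979 -6.01569453] 7.1 0.1296450145482105
```

View pics/o3.png

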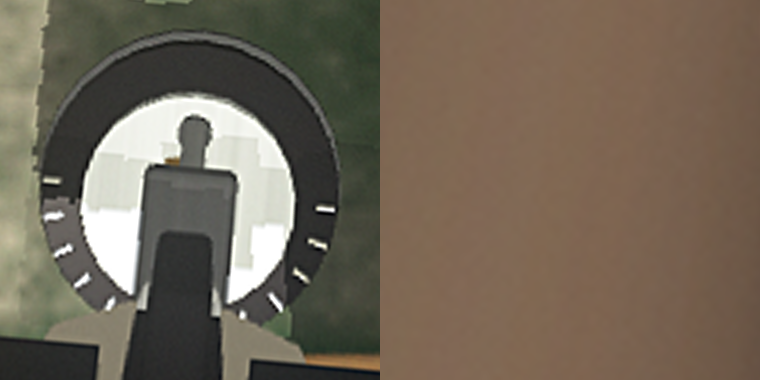

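The wrist view shows matched line pairs (52,180)/(325,209), (53,216)/(317,244) and (63,250)/(300,275), all tilted 6.0°. The stand yaw is therefore -6.1°. The tool is at -5.1°, so I turn 1° more, release, lift and check.

Call:
jog_arm:
  plan:
    - {"fingers": -1,"offset": [0,0,0],"twist": [0,0,0.003]}
    - {"fingers": -1,"offset": [0,0,0],"twist": [0,0,0.003]}
    - {"fingers": -1,"offset": [0,0,0],"twist": [0,0,0.003]}
    - {"fingers": 1,"offset": [0,0,0],"twist": [0,0,0.003]}
    - {"fingers": 1,"offset": [0,0,0],"twist": [0,0,0.003]}
    - {"fingers": 1,"offset": [0,0,0],"twist": [0,0,0.003]}
    - {"fingers": 1,"offset": [0,0,-0.15],"twist": [0,0,0.003]}
    - {"fingers": 1,"offset": [-0.1,0,-0.5],"twist": [0,0,0.003]}
    - {"fingers": 1,"offset": [-0.3,0,-0.9],"twist": [0,0,0.003]}
    - {"fingers": 1,"offset": [-0.5,0,-1],"twist": [0,0,0.003]}
    - {"fingers": 1,"offset": [-0.5,0,-1],"twist": [0,0,0.003]}

```text
clock: 8.57
position: [0.3571, -0.1501, 0.287]
ee_rot: [3.135, -0.174, 0.005]
force: [0.5, 0.7, -1.0]
width: 0.951
gripper_force: 0.0
```

Run:
```python
from h import *
o=observe(); r=rot(o["ee_rot"]); print(o["position"],np.degrees(np.arctan2(r[1,0],r[0,0])),o["clock"],o["width"])
c2,im2=shot("wrist","w4.png")
for t,z in dict(dial_grip=.136,punch_mark=.05,index_stand=0,mirror_grip=.108,camera_lens=.05,mirror_stand=0).items():
    for q in lm(t,"wrist"): print(t,np.round(q,2),np.round(at_z(c2,q[1],q[2],z),4))
a=ortho(c2,im2,(.4335,-.158),.02,n=400); b=ortho(c2,im2,(.4335,-.158),.151,n=400)
m=cv2.resize(im2,(300,225))
cv2.imwrite("pics/o4.png",np.hstack([a,b])[:,:,::-1])
```

```text
[ 0.35712126 -0.15007345  0.28704676] -6.368346522047379 8.575 0.9510486071649473
dial_grip [  0.67 111.21 258.1 ] [ 0.4318 -0.1572  0.136 ]
punch_mark [  0.78 112.28 267.32] [ 0.4278 -0.1696  0.05  ]
punch_mark [3.0000e-01 6.9000e+01 3.9542e+02] [ 0.467 -0.352  0.05 ]
index_stand [  0.94 113.59 255.39] [ 0.4269 -0.1517  0.    ]
mirror_grip [  0.78  60.9  441.6 ] [ 0.4664 -0.3797  0.108 ]
mirror_stand [  0.92  69.39 396.49] [ 0.4702 -0.3778  0.    ]
```

View pics/o4.png

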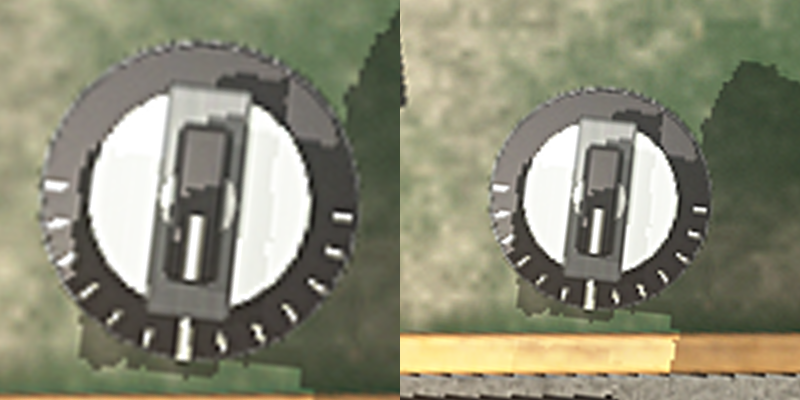

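The dial's long line is at (184,340), with the bar and bridge pointing at it. The bridge edges tilt about 5.3° and the scale about 6.0°, so the dial is within a degree of zero. Next is the mirror.

Call:
jog_arm:
  plan:
    - {"offset": [0.2,0.3,0],"twist": [0,0,-0.02],"fingers": 1}
    - {"offset": [0.45,0.55,0],"twist": [0,0,-0.045],"fingers": 1}
    - {"offset": [0.7,0.8,0],"twist": [0,0,-0.07],"fingers": 1}
    - {"offset": [0.88,1,0],"twist": [0,0,-0.095],"fingers": 1}
    - {"offset": [0.88,1,0],"twist": [0,0,-0.112],"fingers": 1}
    - {"offset": [0.88,1,0],"twist": [0,0,-0.112],"fingers": 1}

```text
clock: 9.68
position: [0.4726, -0.3137, 0.2841]
ee_rot: [-3.003, -0.916, 0.002]
force: [0.4, 0.2, -0.4]
width: 1.001
gripper_force: 0.0
```

Call:
jog_arm:
  plan:
    - {"offset": [-0.1,0.1,0.1],"twist": [0,0,-0.025],"fingers": 1}
    - {"offset": [-0.2,0.2,0.2],"twist": [0,0,-0.05],"fingers": 1}
    - {"offset": [-0.271,0.318,0.3],"twist": [0,0,-0.075],"fingers": 1}
    - {"offset": [-0.271,0.318,0.45],"twist": [0,0,-0.1],"fingers": 1}
    - {"offset": [-0.271,0.318,0.58],"twist": [0,0,-0.128],"fingers": 1}
    - {"offset": [-0.271,0.318,0.58],"twist": [0,0,-0.128],"fingers": 1}
    - {"offset": [-0.271,0.318,0.58],"twist": [0,0,-0.128],"fingers": 1}

```text
clock: 10.55
position: [0.4658, -0.3758, 0.1991]
ee_rot: [2.41, 2.015, 0.0]
force: [0.2, -0.5, -0.5]
width: 0.999
gripper_force: 0.0
```

Run:
```python
from h import *
o=observe(); r=rot(o["ee_rot"]); print(o["position"],np.degrees(np.arctan2(r[1,0],r[0,0])),o["clock"],o["width"],o["joints"])
c,im=shot("wrist","w5.png")
for t,z in dict(mirror_grip=.108,camera_lens=.05,mirror_stand=0).items():
    for q in lm(t,"wrist"): print(t,np.round(q,2),np.round(at_z(c,q[1],q[2],z),4))
a=ortho(c,im,(.495,-.378),.008,half=.1,n=400); b=ortho(c,im,(.4645,-.376),.122,half=.05,n=400)
cv2.imwrite("pics/o5.png",np.hstack([a,b])[:,:,::-1])
# lever ball height from w1 + top
c1=dict(fov_y=70.57444,cx=259.564,cy=188.377,k1=-.0403,position=np.array([.45275,-.234996,.485135]),attitude=[2.29092881,-1.77260794,-.26230721])
ct=calibration("top")
p,u=ray(c1,205,433); q,v=ray(ct,232,426)
s=np.linalg.lstsq(np.c_[u,-v],q-p,rcond=None)[0]; print("ball",p+u*s[0],q+v*s[1])
```

```text
[ 0.46577831 -0.37579668  0.19911398] 79.79387436492875 10.55 0.998570140641188 [ 0.75023591  0.42487603 -0.22607998  1.65605825  0.10542418  1.07179511
  0.31501225]
mirror_grip [  0.58 195.92 260.81] [ 0.467  -0.3824  0.108 ]
mirror_grip [  0.51 135.01 195.58] [ 0.418  -0.3132  0.108 ]
camera_lens [  0.72 176.91 357.12] [ 0.5811 -0.3985  0.05  ]
mirror_stand [  0.83 172.8  258.82] [ 0.4644 -0.3847  0.    ]
ball [ 0.39834472 -0.45780688  0.19397527] [ 0.39951872 -0.45864644  0.19439837]
```

View pics/o5.png

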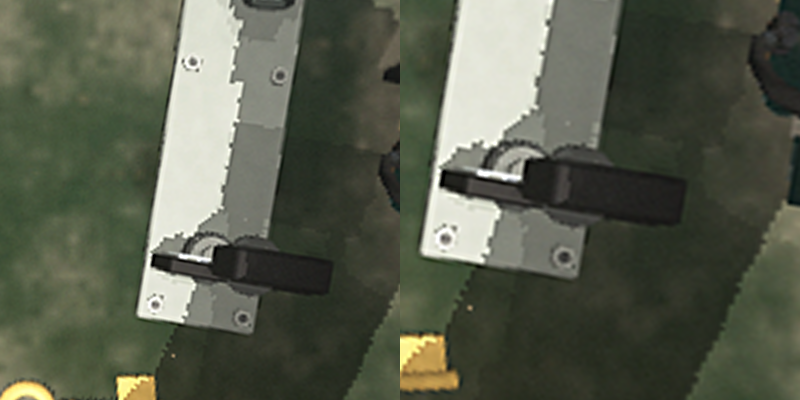

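The rectified view shows plate edges tilted 8.5° and the fin's end centred at (684,202). That puts the mirror axis at (0.4665, -0.380) with yaw -8.5°. However, the black lever ball stands at (0.399, -0.458, 0.194), where the gripper body would sweep, so I need to check clearances before choosing the grasp.

Run:
```python
import cv2,numpy as np
w=cv2.imread("pics/w5.png"); t=cv2.imread("pics/top0.png")[110:250,372:512]; s=cv2.imread("pics/scene0.png")[90:220,270:430]; w1=cv2.imread("pics/w1.png")[0:240,340:512]
A=np.zeros((600,800,3),np.uint8)
A[:300,:400]=cv2.resize(w,(400,300)); A[:300,400:700]=cv2.resize(t,(300,300),interpolation=2)
A[300:600,:369]=cv2.resize(s,(369,300),interpolation=2); A[300:600,400:615]=cv2.resize(w1,(215,300),interpolation=2)
cv2.imwrite("pics/comp.png",A)
```

```text
(no output)
```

View pics/comp.png

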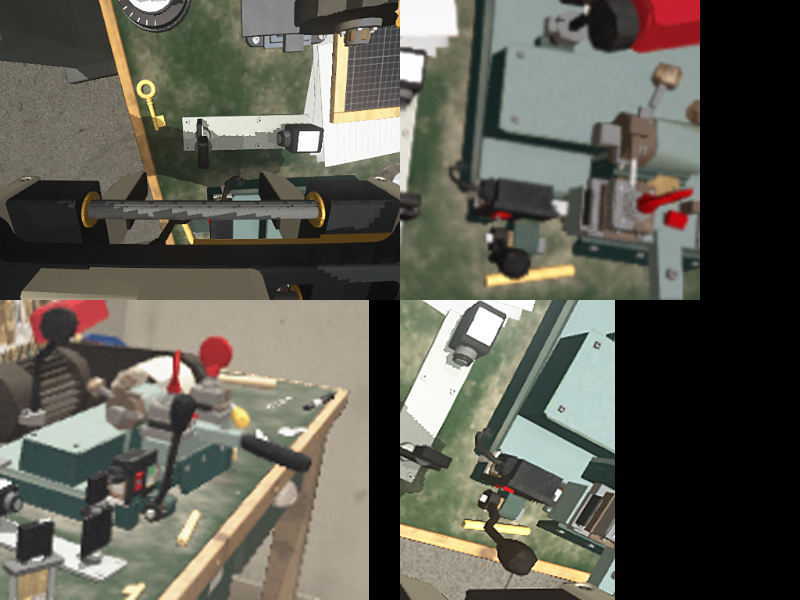

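The composite shows the lever ball at top (426,232), w1 (432,206) and scene (350,136), the switch box beside it, and a hook at the machine's corner. I'll triangulate them and compute the targets.

Run:
```python
from h import *
c1=dict(fov_y=70.57444,cx=259.564,cy=188.377,k1=-.0403,position=np.array([.45275,-.234996,.485135]),attitude=[2.29092881,-1.77260794,-.26230721])
ct=calibration("top"); cs=calibration("scene")
def tri(*obs):
    A=np.zeros((3,3));b=np.zeros(3)
    for c,r,k in obs:
        p,v=ray(c,r,k); v/=np.linalg.norm(v); M=np.eye(3)-np.outer(v,v); A+=M;b+=M@p
    P=np.linalg.solve(A,b); return P,[np.round(proj(c,P)-[r,k],1) for c,r,k in obs]
print("ball",tri((c1,206,432),(ct,232,426),(cs,135.6,350)))
print("box",tri((c1,142,441.6),(ct,201,425.7)), tri((c1,135,408),(ct,201,407)))
print("hook",tri((c1,112,409.6),(ct,193,401)))
m=np.array([.4665,-.3803]); d=np.array([.4335,-.158]); 
for ys in(-5.3,-6.1):
    y=np.radians(ys); pm=d+np.array([[np.cos(y),-np.sin(y)],[np.sin(y),np.cos(y)]])@[-.008,-.0105]
    v=pm-m; a=np.degrees(np.arctan2(v[1],v[0])); print(pm,a,"face yaw",(a-8.6)/2)
```

```text
ball (array([ 0.39705505, -0.45675379,  0.19765771]), [array([0.9, 1.6]), array([ 1.2, -0.2]), array([ 0.2, -1.1])])
box (array([ 0.47275952, -0.49833847,  0.1032587 ]), [array([-0.,  0.]), array([ 0., -0.])]) (array([ 0.47355838, -0.46647074,  0.07201743]), [array([-1.7,  2.2]), array([ 1.5, -0.9])])
hook (array([ 0.50267519, -0.46636808,  0.04451134]), [array([ 1.8, -1.5]), array([-1.3,  0.4])])
[ 0.42456431 -0.16771614] 101.15926343246134 face yaw 46.279631716230675
[ 0.42442952 -0.16759044] 101.18777782722276 face yaw 46.29388891361138
```

The ball is confirmed at (0.397, -0.457, 0.198). The box (z 0.10) and hook (z 0.045) are below the gripper body. Gripping across the fin's 34 mm length keeps the body clear of the ball throughout the turn to a face yaw of 46.3°. I'll turn the tool to yaw -6.5° first.

Call:
jog_arm:
  plan:
    - {"offset": [-0.028,0.023,-0.1],"twist": [0,0,0.025],"fingers": 1}
    - {"offset": [-0.028,0.023,-0.1],"twist": [0,0,0.053],"fingers": 1}
    - {"offset": [-0.028,0.023,-0.1],"twist": [0,0,0.081],"fingers": 1}
    - {"offset": [-0.028,0.023,-0.1],"twist": [0,0,0.109],"fingers": 1}
    - {"offset": [-0.028,0.023,-0.1],"twist": [0,0,0.137],"fingers": 1}
    - {"offset": [-0.028,0.023,-0.1],"twist": [0,0,0.165],"fingers": 1}
    - {"offset": [-0.028,0.023,-0.1],"twist": [0,0,0.193],"fingers": 1}
    - {"offset": [-0.028,0.023,-0.1],"twist": [0,0,0.22],"fingers": 1}
    - {"offset": [-0.028,0.023,-0.1],"twist": [0,0,0.2397],"fingers": 1}
    - {"offset": [-0.028,0.023,-0.1],"twist": [0,0,0.2397],"fingers": 1}
    - {"offset": [-0.028,0.023,-0.1],"twist": [0,0,0.2397],"fingers": 1}

```text
clock: 12.12
position: [0.4682, -0.3805, 0.2136]
ee_rot: [3.137, -0.167, 0.001]
force: [-0.3, 0.7, 0.5]
width: 1.001
gripper_force: 0.0
```

Run:
```python
from h import *
o=observe(); r=rot(o["ee_rot"]); print(o["position"],np.degrees(np.arctan2(r[1,0],r[0,0])),o["clock"],o["joints"])
c,im=shot("wrist","w6.png")
for t,z in dict(mirror_grip=.108,camera_lens=.05,mirror_stand=0).items():
    for q in lm(t,"wrist"): print(t,np.round(q,2),np.round(at_z(c,q[1],q[2],z),4))
```

```text
[ 0.46824856 -0.38054609  0.21359228] -6.0834020569900265 12.125 [ 0.51930347  0.40496056  0.10504523  1.64587548 -0.04651958  1.09276189
 -1.03966943]
mirror_grip [  0.61 189.39 260.1 ] [ 0.4654 -0.381   0.108 ]
camera_lens [  0.92  74.42 264.7 ] [ 0.5814 -0.3987  0.05  ]
mirror_stand [  0.55 166.2  258.1 ] [ 0.4669 -0.3786  0.    ]
```

Call:
jog_arm:
  plan:
    - {"offset": [0,0,0.25],"twist": [0,0,0],"fingers": 1}
    - {"offset": [0,0,0.45],"twist": [0,0,0],"fingers": 1}
    - {"offset": [0,0,0.6],"twist": [0,0,0],"fingers": 1}
    - {"offset": [0,0,0.684],"twist": [0,0,0],"fingers": 1}
    - {"offset": [0,0,0.684],"twist": [0,0,0],"fingers": 0}
    - {"offset": [0,0,0.684],"twist": [0,0,0],"fingers": -1}
    - {"offset": [0,0,0.684],"twist": [0,0,0],"fingers": -1}
    - {"offset": [0,0,0.684],"twist": [0,0,0],"fingers": -1}
    - {"offset": [0,0,0.684],"twist": [0,0,0],"fingers": -1}
    - {"offset": [0,0,0.684],"twist": [0,0,0],"fingers": -1}
    - {"offset": [0,0,0.684],"twist": [0,0,0],"fingers": -1}
    - {"offset": [0,0,0.684],"twist": [0,0,0],"fingers": -1}
  newtons: 25

```text
clock: 13.82
position: [0.4681, -0.3809, 0.1108]
ee_rot: [3.136, -0.171, 0.0]
force: [-0.6, -1.9, 0.3]
width: 0.364
gripper_force: 25.0
```

The fin is held at a width of 33.5 mm. Now I turn it to face yaw 46.3°.

Call:
jog_arm:
  plan:
    - {"offset": [-0.001,-0.002,0],"twist": [0,0,-0.015],"fingers": -1}
    - {"offset": [-0.001,-0.004,0],"twist": [0,0,-0.035],"fingers": -1}
    - {"offset": [-0.002,-0.006,0],"twist": [0,0,-0.055],"fingers": -1}
    - {"offset": [-0.002,-0.008,0],"twist": [0,0,-0.075],"fingers": -1}
    - {"offset": [-0.003,-0.01,0],"twist": [0,0,-0.095],"fingers": -1}
    - {"offset": [-0.004,-0.011,0],"twist": [0,0,-0.115],"fingers": -1}
    - {"offset": [-0.005,-0.012,0],"twist": [0,0,-0.135],"fingers": -1}
    - {"offset": [-0.005,-0.012,0],"twist": [0,0,-0.146],"fingers": -1}
    - {"offset": [-0.005,-0.012,0],"twist": [0,0,-0.146],"fingers": -1}
    - {"offset": [-0.005,-0.012,0],"twist": [0,0,-0.146],"fingers": -1}

```text
clock: 15.08
position: [0.4672, -0.3786, 0.1108]
ee_rot: [-2.889, -1.233, 0.001]
force: [-2.1, 0.7, 4.0]
width: 0.361
gripper_force: 25.0
```

Run:
```python
from h import *
o=observe(); r=rot(o["ee_rot"]); print(o["position"],np.degrees(np.arctan2(r[1,0],r[0,0])),o["clock"],o["width"],o["force"],o["ft_torque"],o["gripper_force"])
c,im=shot("wrist","w7.png"); ct,it=shot("top"); 
for t,z in dict(mirror_grip=.108,sight_line=.05,camera_lens=.05,punch_mark=.05,dial_grip=.136).items():
    for q in lm(t,"wrist"): print(t,np.round(q,2),np.round(at_z(c,q[1],q[2],z),4))
for t in("punch_mark","dial_grip"):
    for q in lm(t,"top"): print("top",t,np.round(q,2),np.round(at_z(ct,q[1],q[2],.05 if t[0]=="p" else .136),4))
cs,s=shot("scene","s7.png")
A=np.zeros((600,800,3),np.uint8); A[:384,:512]=im; A[:288,512:]=cv2.resize(s[140:260,250:370],(288,288),interpolation=2)
A[300:600,500:800]=cv2.resize(it[150:270,240:360],(300,300),interpolation=2)
A[384:600,:288]=cv2.resize(ortho(c,im,(.4335,-.158),.02,n=400),(288,216)); cv2.imwrite("pics/fin.png",A[:,:,::-1])
```

```text
[ 0.46722447 -0.37862202  0.11075908] 46.229536416418114 15.075 0.3613194579582926 [-2.09175678  0.72853359  4.00651482] [ 0.11477938  0.36871476 -0.08738126] 25.00089257955551
mirror_grip [  0.68 234.39 256.  ] [ 0.4638 -0.3801  0.108 ]
sight_line [  0.6 204.6 260.1] [ 0.4658 -0.3822  0.05  ]
camera_lens [  0.57 126.11 375.5 ] [ 0.5803 -0.3981  0.05  ]
camera_lens [2.6000e-01 1.8781e+02 2.6179e+02] [ 0.4775 -0.3721  0.05  ]
punch_mark [ 0.69 47.5  29.7 ] [ 0.4262 -0.1661  0.05  ]
top punch_mark [  0.57 225.22 271.31] [ 0.4199 -0.1655  0.05  ]
top dial_grip [  0.79 214.89 266.8 ] [ 0.434  -0.1548  0.136 ]
top dial_grip [2.9000e-01 2.0840e+02 3.5901e+02] [ 0.4505 -0.3449  0.136 ]
```

View pics/fin.png

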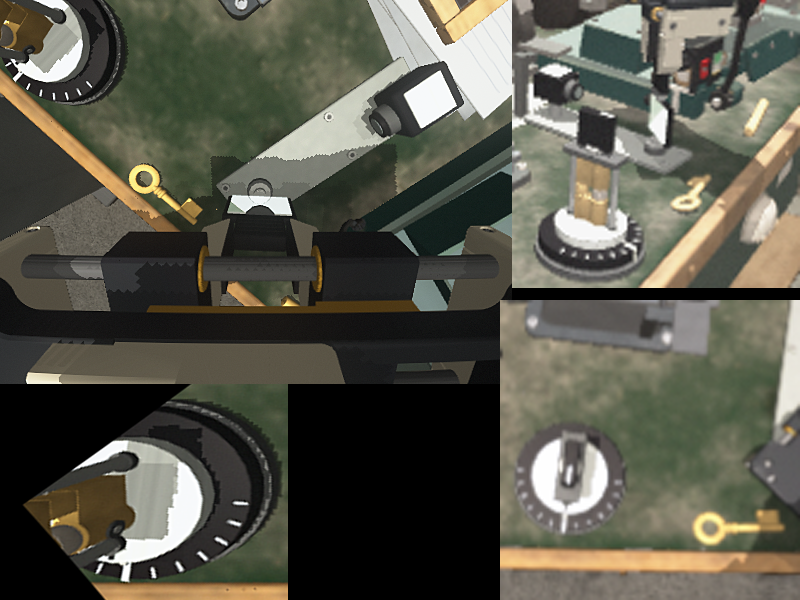

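The final view shows the glass edge (231,195)–(292,197) lying nearly along the tool's y axis, the dial pointer at the long line, and the key undisturbed. I'll measure the glass yaw numerically from that edge.

Run:
```python
from h import *
c=calibration("wrist"); im=cv2.imread("pics/w7.png"); g=cv2.cvtColor(im,cv2.COLOR_BGR2GRAY)
roi=g[185:222,222:300]; m=(roi>185).astype(np.uint8)
n,l,st,_=cv2.connectedComponentsWithStats(m); k=1+st[1:,4].argmax(); m=l==k; print(st[k])
cols=np.where(m.any(0))[0][3:-3]; top=[m[:,q].argmax() for q in cols]
print(top)
for z in(.071,.074):
    P=np.array([at_z(c,185+t,222+q,z)[:2] for q,t in zip(cols,top)],np.float32)
    v=cv2.fitLine(P,cv2.DIST_HUBER,0,.01,.01).ravel(); print(z,"edge yaw",np.degrees(np.arctan2(v[1],v[0])),P[0],P[-1])
# bottom edge of visible glass (z ~ .029): first/last
```

```text
[  9  10  61  21 756]
[np.int64(10), np.int64(10), np.int64(10), np.int64(10), np.int64(10), np.int64(10), np.int64(10), np.int64(11), np.int64(11), np.int64(11), np.int64(11), np.int64(11), np.int64(11), np.int64(11), np.int64(11), np.int64(11), np.int64(11), np.int64(11), np.int64(11), np.int64(11), np.int64(11), np.int64(11), np.int64(11), np.int64(11), np.int64(11), np.int64(11), np.int64(11), np.int64(11), np.int64(11), np.int64(11), np.int64(12), np.int64(12), np.int64(12), np.int64(12), np.int64(12), np.int64(11), np.int64(12), np.int64(12), np.int64(12), np.int64(12), np.int64(12), np.int64(12), np.int64(12), np.int64(12), np.int64(12), np.int64(12), np.int64(12), np.int64(12), np.int64(12), np.int64(12), np.int64(12), np.int64(12), np.int64(12), np.int64(14), np.int64(18)]
0.071 edge yaw -46.29075 [ 0.46187648 -0.3565856 ] [ 0.48810095 -0.39086863]
0.074 edge yaw -46.291046 [ 0.46277645 -0.3560754 ] [ 0.4886123  -0.38985038]
```

The glass yaw is about 43.8°. That is 2.4° behind the tool, which matches the small misalignment at the grasp. I'll turn it 2.4° more.

Call:
jog_arm:
  plan:
    - {"offset": [0,0,0],"twist": [0,0,-0.0067],"fingers": -1}
    - {"offset": [0,0,0],"twist": [0,0,-0.0067],"fingers": -1}
    - {"offset": [0,0,0],"twist": [0,0,-0.0067],"fingers": -1}
    - {"offset": [0,0,0],"twist": [0,0,-0.0067],"fingers": -1}

```text
clock: 16.08
position: [0.4672, -0.3786, 0.1108]
ee_rot: [-2.861, -1.296, 0.001]
force: [-3.4, 2.3, 5.9]
width: 0.36
gripper_force: 25.0
```

Run:
```python
from h import *
o=observe(); r=rot(o["ee_rot"]); print(o["position"],np.degrees(np.arctan2(r[1,0],r[0,0])),o["clock"],o["width"],o["force"])
c,im=shot("wrist","w8.png"); g=cv2.cvtColor(im,cv2.COLOR_RGB2GRAY)
roi=cv2.GaussianBlur(g[180:222,222:300],(0,0),.7).astype(float)
n,l,st,_=cv2.connectedComponentsWithStats((roi>185).astype(np.uint8)); m=l==1+st[1:,4].argmax()
cols=np.where(m.any(0))[0][6:-8]; P=[]
for q in cols:
    t=m[:,q].argmax(); a,b=roi[t-1,q],roi[t,q]; P.append(at_z(c,180+t-(b-150)/(b-a) if a<150 else 180+t-1,222+q,.029)[:2])
v=cv2.fitLine(np.array(P,np.float32),cv2.DIST_HUBER,0,.01,.01).ravel(); print("face yaw",np.degrees(np.arctan2(v[1],v[0]))%180-90,P[0],P[-1])
```

```text
[ 0.46721797 -0.37855853  0.11075302] 48.73661149768894 16.075 0.3603228204428691 [-3.4234535   2.33411917  5.91420424]
face yaw 46.277115 [ 0.4511316  -0.36586123] [ 0.48264    -0.39615496]
```

The face yaw is 46.28° against a target of 46.3°, and the grip is steady. I'm handing in.

```bash
python3 -c "from cell import *; print(sign_off())"
```

```text
the job is handed in; nothing more can be done
None
```

The job is handed in at 16 s on the robot's clock. The dial pointer is at the long line to within about a degree, and the mirror is held by its grip at a measured face yaw of 46.3°, matching the angle computed to show the punch mark. I set that angle from geometry, without seeing the bench camera's own picture. The key looked undisturbed in the last pictures, and the arm stayed well clear of the padlock and the spare cylinder.

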